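Silhouette screen held at its balance point

TASK

Stand the flanged brass bush upright, collar down, centred on top of the fixture's narrow post and let go of it. Then take the screen's pull bar and swing the hinged screen up from its stops until it stands straight up at its balance point behind the bush, and keep it there for the silhouette photo: finish while still gripping the bar, because the screen falls one way or the other if released. Do not let the screen go over towards the bush, keep the bush standing on the post, and leave the other things on the table where they are.

Things in the scene. Friction and masses are not known exactly. Their poses are not given: they have to be found in the camera images.
- bush: Loose brass bush standing on the table, 45 mm tall: 36 mm diameter collar, 8 mm thick, at the bottom, 26 mm diameter neck above it, dark bore dot on top; about 0.2 kg. Origin: centre of its underside; z up its axis. It swaps places with the collar and the stud.
- fixture: Fixed base plate 170 (x) by 200 (y) by 10 mm with post, screen, hinge cheeks (46 mm high, x = +-78 mm) and stop pins (62 mm high, x = +-64, y = 56 mm). Place and yaw vary. Origin: under the hinge, at the table; x along the hinge axis, y to the side where the screen leans at the start (the robot's left), post on the -y side. Plate spans y = -105 to +95 mm.
- post_top (a point): Centre of the flat top of the fixture's round steel post, 24 mm diameter, top 70 mm above the table, 65 mm to the -y side of the hinge. Nothing locates the bush there: it just stands on it.
- hinge (a point): Middle of the screen's hinge axis, 35 mm above the table; the axis is horizontal along the fixture's x. Axes as the fixture's.
- screen: The hinged screen: a white panel in an aluminium frame, 140 mm wide, 8 mm thick, reaching 5 to 120 mm from the axis; two 8 mm rods, at x = +-45 mm, carry the pull bar beyond it. Origin: on the hinge axis (same point as hinge); x along the axis, z from the hinge to the bar. Screen with bar weighs 0.25 to 0.5 kg.
- flap (a joint): Angle of the hinged screen, rad: 0 = straight up, where it balances (centre of mass in its mid-plane); positive = leaning to the fixture's +y side. At the start it leans on its stops at +0.9; range -1.2 to +0.9. Hinge nearly frictionless, no spring or catch: it falls to the side it leans to.
- handle (a point): The screen's pull bar: round, 12 mm diameter, 98 mm long, parallel to the hinge and 170 mm from its axis; 44 mm gap to the panel edge, 82 mm free between its rods; it can turn between gripping fingers. Origin: its centre; x along the bar, z away from the hinge. At the start 141 mm above the table, 133 mm to +y of the hinge; screen upright: 205 mm, right over the hinge.
- collar: Bystander: loose flat brass ring, 42 mm diameter, 24 mm hole, 16 mm high. Origin: centre of its underside.
- stud: Bystander: loose brass stud standing on its six-sided head (38 mm across, 14 mm high) with a 14 mm pin on top, 36 mm tall in all. Origin: centre of its underside.
- wrench: Bystander: steel wrench, 160 mm long, lying flat near the robot. Origin: centre of its underside.
- torch: Bystander: black torch, 140 mm long, 34 mm across the head, lying on the table on the right, farther off. Origin: near its middle, at the table.
- air_cylinder: Bystander: aluminium pneumatic cylinder block, 110 by 45 by 45 mm, with a rod and end plate reaching 111 mm from the origin, at the back. Origin: centre of the block's underside.
- parts_box: Bystander: open grey plastic box, 120 by 90 by 40 mm, on the left near the robot. Origin: centre of its underside.
- bowl: Bystander: green plastic bowl, 120 mm across, 50 mm high, at the back. Origin: centre of its underside.
Things that resemble listed ones, but are neither listed nor needed, are in the scene too. What is shaped like the bush but blue or red is not meant.

How it is judged:
On the way, in this order (a step that is already met when the one before it is completed fails the run):
1. the bush stands upright, centred and released on the post while the screen still leans on its stops (distance between bush and post_top below 0.009 m and angle between bush's own z axis and vertical below 0.1 rad and linear speed of bush below 0.03 m/s and contact force between the fingers and bush below 0.1 N and value of joint flap above 0.7 rad), for 0.3 s.
2. the screen stands at its balance point with the bar gripped (value of joint flap between -0.09 and 0.09 rad and contact force between the fingers and screen above 1 N and distance between the grasp point and handle below 0.06 m), for 0.5 s.
At the end, for the whole second after the job is handed in: The screen is still, within 0.09 rad (5 degrees) of straight up, gripped with over 1 N within 60 mm of the bar's centre; the bush stands upright (0.1 rad), untouched and at rest on the post, its underside centre within 9 mm of the centre of the post's top (all of step 2 and velocity of joint flap between -0.08 and 0.08 rad/s and distance between bush and post_top below 0.009 m and angle between bush's own z axis and vertical below 0.1 rad and linear speed of bush below 0.03 m/s and contact force between each of the arm, the fingers and bush below 0.1 N); the arm keeps its last pose, push and grip.
It fails at once if the screen goes over towards the bush (more than 0.3 rad past upright) (value of joint flap below -0.3 rad).
It fails at once if another thing on the table is moved by more than 30 mm (distance of any of collar, stud, wrench, torch, air_cylinder, parts_box, bowl from where it was at the start of the episode above 0.03 m).
It also fails if it takes over 66 s, if anything falls off the work surface, if the arm or the gripper's body presses on something with over 40 N, if the wrist force passes 120 N, or if a joint passes its speed limit or range.

ROBOT

A 6-joint arm with a two-finger parallel gripper is mounted at the origin on the work surface. World frame = base frame: x ahead of the robot, y to its left, z up, the work surface at z = 0. Lengths are in m, angles in rad, forces in N, time in s.
With the tool pointing down it reaches from about 0.3 to 0.775 m from the base axis. Payload 14.6 kg.
Tool frame: the origin (TCP) lies at the very end of the fingers, on their centre line; the grasp point (between the pads) lies ctrl.hold_point_z behind it (ctrl.hold_point_z is the distance from the TCP to the grasp point, in m); z points along the fingers, y is the line along which they close (so a half turn about z gives the same grasp; the last joint's range is limited). The gripper opens to 94 mm and grips with 3 to 60 N. Pads are 16 mm wide; open, the fingers measure 119 mm over their backs; the gripper's body (75 mm by 177 mm) begins 78 mm behind the grasp point.
Start: joints at [1.107, 0.3, 1.521, -0, 1.321, -0.067], TCP at [0.213, 0.507, 0.205] pointing down, gripper open.
Joint ranges: [-3.03, 3.03], [-0.79, 2.21], [0.23, 2.52], [-1.04, 4.18], [0, 3.07], [-2.55, 2.55]. Speed limits (rad/s): [2.22, 2.22, 2.57, 3.14, 3.14, 3.14].

INTERFACE

Orientations are given as a unit quaternion [x, y, z, w].
In Python, from plant import get_obs, get_image, camera_params, ctrl gives the robot as it stands. The module is installed in compiled form; this text tells all that it offers.
- The arm moves only by the tool drive_tool, never from a script. Its argument "plan" is text: rows parted by semicolons, each of 6 numbers parted by spaces: the shift along the tool's x, y, z scaled (see below), then the turn, a rotation vector about the tool's x, y, z scaled (see below). In form: tx ty tz rx ry rz; .... A call has 1 to 8 rows; each row is the pose to reach, as a shift and turn from the pose commanded when the call began, along the tool's axes at that moment, turning the shorter way round; what a row does not reach only later rows make up. The controller multiplies each number of a shift by 100 cm and each number of a turn by pi rad. A row lasts 1/12 s, in which the tool goes at most 41.7 mm and 7.16 degrees, less where a joint would pass 70% of its speed; a pose out of reach is approached as far as the arm can. A call with a number of a shift or a turn outside -1 to 1 is refused whole. A call with a gripper value outside its range is refused whole. "gripper" is the opening, from 0 (shut) to 1 (fully open), set as the call begins (left out, the last holds). The fingers move at their own pace and stop on an object; the grip force is fixed at half the most. Time passes only in rows, so rows that repeat a pose let the fingers close. It gives the time, the measured TCP pose, the force, the opening and the grip force at its end, in the units of the state.
- get_obs(): the state, without advancing time (a new reading comes with each control period).
- get_image(name): name is "side" or "top" or "wrist"; returns the picture (420x560x3 uint8, red, green, blue); there is no depth.
- camera_params(name): a dict with "fx", "fy", "cx", "cy" (pixels), "k1" (the pictures are not rectified: a ray, as slopes to the right and down, at radius r is drawn at 1 + k1 r^2 times it, then the intrinsics apply), "xyz" and "orientation" of the camera in the world. Camera axes: x right, y down, z forward; pixel columns grow to the right and rows downward; lengths in m; the calibration is good to about 2 mm. A picture is of the moment at which its call begins: read the wrist's pose just before it. camera_params takes no time and is no camera call; for the wrist camera it gives the pose at the moment of the call.
- ctrl.job_done(): hands the job in; it is judged then, once.
The state is a dict: "time": time; "joints": joint angles; "dq": joint speeds; "tau": joint torques, N m; "tool_pos": TCP position; "tcp_rot": TCP orientation; "ft_force": force on the tool from outside, world axes, zero at the start; "moment": the same for the moment, N m; "gripper_width": finger opening in m; "gripper_force": force on a finger pad.
Only numpy, scipy, OpenCV 4.12 (cv2) and the standard library are available. Lean on these libraries where they do the work, as an engineer would, in place of code of your own. Each camera call takes 0.05 s, during which the arm holds its last target. There are 200 camera calls.

## Working session

There is one attempt and no reset: what is moved stays moved. The work goes in short steps, Python scripts to look and compute and a tool call to move; the robot and the scene stay as the last step left them, time stands still between calls to the robot, and variables do not carry over. Pictures are saved under pics/ and viewed, at most 10 in all, crops included, and the job is handed in when it is done.

Besides the shell and the picture viewer there is one more tool, called after ">>>" by a JSON object that holds its "op" and its "data". drive_tool: Moves the arm, as the interface text tells. Shifts and turns lie within -1 to 1; 1 stands for 100 cm of shift or pi rad of turn. Its arguments: {"type":"object","properties":{"plan":{"type":"string"},"gripper":{"type":"number"}},"required":["plan"]}

```bash
mkdir -p pics
python3 - <<'E'
from plant import *
import cv2
o=get_obs();print({k:o[k] for k in('time','tool_pos','tcp_rot','gripper_width')},ctrl.hold_point_z)
for n in('side','top','wrist'):
    print(n,camera_params(n)); im=get_image(n); cv2.imwrite(f'pics/{n}0.png',im[:,:,::-1])
E
```

```text
{'time': 0.0, 'tool_pos': array([0.21246081, 0.50700352, 0.20486263]), 'tcp_rot': array([ 1.97116017e-01,  9.80379979e-01, -5.93109522e-04, -1.45170519e-04]), 'gripper_width': 0.09424511364369358} 0.0188
side {'fx': 508.86647207828753, 'fy': 508.86647207828753, 'cx': 278.1382447525673, 'cy': 216.5825557658284, 'k1': -0.09666369461447363, 'xyz': array([-0.11302231, -0.74179834,  0.78861085]), 'orientation': array([ 0.82722602, -0.28403059,  0.16687429, -0.45516668])}
top {'fx': 511.84320648425165, 'fy': 511.84320648425165, 'cx': 283.81398106148214, 'cy': 214.90819460321762, 'k1': -0.14594043449188807, 'xyz': array([0.33424849, 0.03459257, 1.36097452]), 'orientation': array([ 0.71241207, -0.69619103,  0.05640269, -0.06786627])}
wrist {'fx': 328.6112033300786, 'fy': 328.6112033300786, 'cx': 281.6641375682705, 'cy': 209.03970774951054, 'k1': -0.051149346571811236, 'xyz': array([0.13897812, 0.53880059, 0.38524579]), 'orientation': array([0.824117  , 0.54887337, 0.07729938, 0.11659331])}
```

View pics/top0.png

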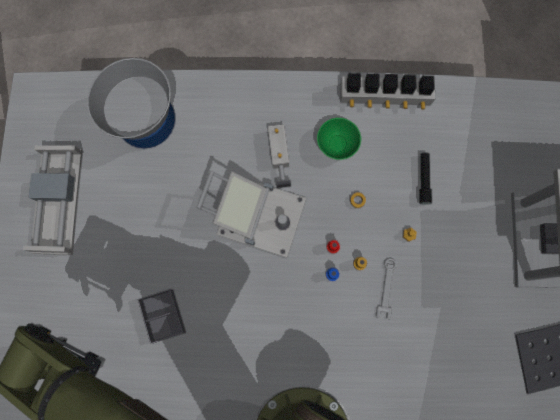

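View pics/side0.png

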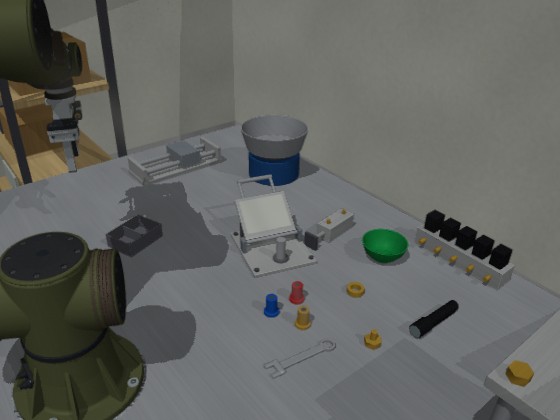

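The top view shows three brass items: a ring at (358,200), a stud at (409,235) and a part at (360,264). In the side view, the last one at (303,317) has a neck above a round collar, so it looks like the bush. I'll confirm in an enlarged crop.

```bash
cat > h.py <<'E'
import numpy as np, cv2
from scipy.spatial.transform import Rotation as R
from plant import *
def ray(n,uv,p=None):
    p=p or camera_params(n)
    K=np.array([[p['fx'],0,p['cx']],[0,p['fy'],p['cy']],[0,0,1]])
    x=cv2.undistortPoints(np.array([[uv]],float),K,np.array([p['k1'],0,0,0.]))[0,0]
    d=R.from_quat(p['orientation']).apply([x[0],x[1],1]); return p['xyz'],d/np.linalg.norm(d)
def plane(n,uv,z,p=None):
    c,d=ray(n,uv,p); return c+d*(z-c[2])/d[2]
def proj(n,P,p=None):
    p=p or camera_params(n)
    K=np.array([[p['fx'],0,p['cx']],[0,p['fy'],p['cy']],[0,0,1]])
    Ri=R.from_quat(p['orientation']).inv()
    return cv2.projectPoints(np.atleast_2d(P).astype(float),Ri.as_rotvec(),-Ri.apply(p['xyz']),K,np.array([p['k1'],0,0,0.]))[0][:,0]
def tri(a,b):
    (c1,d1),(c2,d2)=a,b
    s=np.linalg.lstsq(np.c_[d1,-d2],c2-c1,rcond=None)[0]
    p,q=c1+s[0]*d1,c2+s[1]*d2; return (p+q)/2,np.linalg.norm(p-q)
E
python3 - <<'E'
from h import *
t=cv2.imread('pics/top0.png');s=cv2.imread('pics/side0.png')
a=cv2.resize(t[155:275,190:380],None,fx=4,fy=4,interpolation=cv2.INTER_CUBIC)[:, :760]
cv2.imwrite('pics/tc.png',a)
b=cv2.resize(s[165:345,215:395],None,fx=3.3,fy=3.3,interpolation=cv2.INTER_CUBIC)
cv2.imwrite('pics/sc.png',b)
for n,im in(('top',t),('side',s)):
    h=cv2.cvtColor(im,cv2.COLOR_BGR2HSV);m=cv2.inRange(h,(12,120,70),(30,255,255))
    k,_,st,c=cv2.connectedComponentsWithStats(m)
    for i in range(1,k):
        if st[i,4]>30: print(n,c[i].round(1),st[i],plane(n,c[i],.02).round(3))
E
```

```text
top [357.5 199.8] [351 193  15  15 120] [ 0.618 -0.137  0.02 ]
top [409.3 234.1] [403 228  13  13 127] [ 0.528 -0.276  0.02 ]
top [359.6 263.1] [354 257  13  13 117] [ 0.448 -0.143  0.02 ]
side [79.9 54.7] [ 63  34  27  47 313] [0.848 2.347 0.02 ]
side [23.2 88. ] [  8  80  37  16 269] [0.401 1.9   0.02 ]
side [ 35.2 113.7] [ 16 103  37  23 368] [0.346 1.49  0.02 ]
side [  5.1 125.7] [  0 107  14  41 192] [0.206 1.428 0.02 ]
side [ 33.  141.9] [ 20 126  41  30 493] [0.252 1.184 0.02 ]
side [437.  249.4] [433 247   8   6  31] [ 0.896 -0.165  0.02 ]
side [452.7 258.4] [449 256   8   6  32] [ 0.896 -0.216  0.02 ]
side [469.3 267.8] [466 265   8   7  35] [ 0.896 -0.266  0.02 ]
side [486.6 277.9] [483 275   8   7  39] [ 0.895 -0.317  0.02 ]
side [355.  289.2] [347 282  17  15 199] [ 0.607 -0.146  0.02 ]
side [302.3 319. ] [295 306  16  24 247] [ 0.444 -0.146  0.02 ]
side [372.4 339.7] [364 329  17  20 239] [ 0.519 -0.282  0.02 ]
side [519.9 373. ] [506 361  28  25 473] [ 0.682 -0.53   0.02 ]
```

View pics/tc.png

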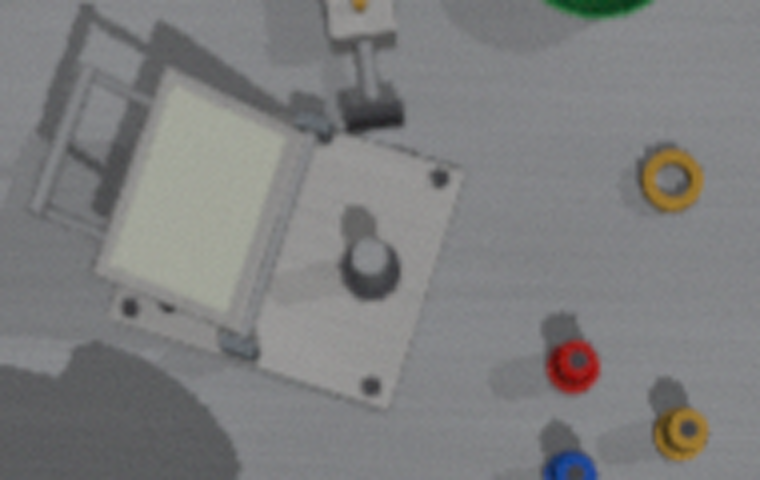

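View pics/sc.png

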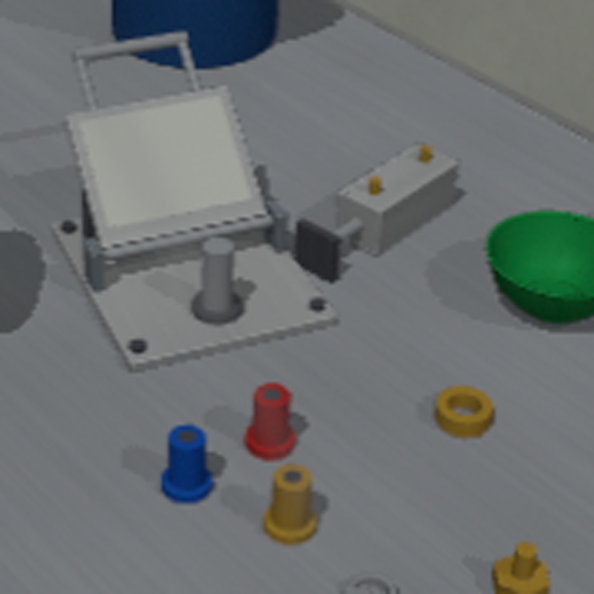

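The crops confirm that the brass part has a narrow neck with a bore on a round collar, so it is the bush. The bore is at crop (688,429), which is top (362,262). The blue and red look-alikes are not meant. Next I'll locate the fixture.

Run:
```python
from h import *
T=lambda x,y:((x+.5)/4-.5+190,(y+.5)/4-.5+155)
S=lambda x,y:((x+.5)/3.3-.5+215,(y+.5)/3.3-.5+165)
fx=[(.085,-.105),(-.085,-.105),(-.085,.095)]
W=np.array([plane('top',T(*p),.01)[:2] for p in((463,170),(388,408),(112,318))])
print(W.round(4),np.linalg.norm(W[0]-W[1]),np.linalg.norm(W[1]-W[2]))
e=W[0]-W[1];y1=np.arctan2(e[1],e[0]);e=W[2]-W[1];y2=np.arctan2(-e[0],e[1]);print('yaw',y1,y2)
yaw=(y1*.17+y2*.2)/.37
c,s=np.cos(yaw),np.sin(yaw);M=np.array([[c,-s],[s,c]])
o=(W-np.array(fx)@M.T);print(o.round(4));o=o.mean(0)
print('origin',o,'post',o+M@[0,-.065],'handle',o+M@[0,.133])
print('post top',plane('top',T(370,257),.07),plane('side',S(218,246),.07),tri(ray('top',T(370,257)),ray('side',S(218,246))))
print('bush',plane('top',T(688,429),.045),plane('side',S(292,477),.045),tri(ray('top',T(688,429)),ray('side',S(292,477))))
for a,b in(((88,72),(183,38)),((37,207),(77,55))): print('bar',plane('top',T(*a),.141),plane('side',S(*b),.141))
```

```text
[[0.6242 0.0026]
 [0.4623 0.0494]
 [0.5182 0.2353]] 0.16849591785458717 0.19414605738338248
yaw -0.28153189340014745 -0.2916813639312428
[[0.5724 0.1273]
 [0.5736 0.126 ]
 [0.5728 0.1201]]
origin [0.57291851 0.12448531] post [0.55451743 0.06214431] handle [0.61056996 0.25204459]
post top [0.5531587  0.06248282 0.07      ] [0.55104716 0.06379895 0.07      ] (array([0.55210688, 0.06316928, 0.07010043]), np.float64(0.002465734555745203))
bush [ 0.44951041 -0.14452375  0.045     ] [ 0.4470955  -0.14368566  0.045     ] (array([ 0.4485546 , -0.14386765,  0.04454414]), np.float64(0.0024280999361744517))
bar [0.65321131 0.23812685 0.141     ] [0.6531093  0.24014989 0.141     ]
bar [0.56760854 0.26520335 0.141     ] [0.5652115  0.26803985 0.141     ]
```

```bash
cat >> h.py <<'E'
def go(P,yaw):
    """numbers for tool pointing down at P, tool y-axis at world yaw"""
    o=get_obs();r=R.from_quat(o['tcp_rot'])
    y=np.array([np.cos(yaw),np.sin(yaw),0]);z=np.array([0,0,-1.]);t=R.from_matrix(np.c_[np.cross(y,z),y,z])
    print('go',r.inv().apply(np.array(P)-o['tool_pos']).round(4),((r.inv()*t).as_rotvec()/np.pi).round(4),'q',o['joints'].round(2))
E
python3 -c "
from h import *
go([.449,-.144,.14],-.287)"
```

```text
go [-0.4698 -0.509   0.0654] [-2.00e-04  2.00e-04  4.65e-01] q [ 1.11  0.3   1.52  0.    1.32 -0.07]
```

>>> {"op": "drive_tool", "data": {"plan": "-0.47 -0.509 0.065 0 0 0.465;-0.47 -0.509 0.065 0 0 0.465;-0.47 -0.509 0.065 0 0 0.465;-0.47 -0.509 0.065 0 0 0.465;-0.47 -0.509 0.065 0 0 0.465;-0.47 -0.509 0.065 0 0 0.465;-0.47 -0.509 0.065 0 0 0.465;-0.47 -0.509 0.065 0 0 0.465", "gripper": 1}}

```text
time: 0.82
tool_pos: [0.326, 0.1935, 0.1742]
tcp_rot: [0.645, 0.764, 0.0, 0.0]
ft_force: [0.7, 0.0, 0.4]
gripper_width: 0.094
gripper_force: 0.0
```

```bash
python3 -c "
from h import *
go([.449,-.144,.14],-.287)"
```

```text
go [-0.3534  0.0647  0.0342] [ 1.000e-04 -0.000e+00  1.449e-01] q [ 0.44 -0.06  2.   -0.    1.2   0.27]
```

>>> {"op": "drive_tool", "data": {"plan": "-0.353 0.065 0.034 0 0 0.145;-0.353 0.065 0.034 0 0 0.145;-0.353 0.065 0.034 0 0 0.145;-0.353 0.065 0.034 0 0 0.145;-0.353 0.065 0.034 0 0 0.145;-0.353 0.065 0.034 0 0 0.145;-0.353 0.065 0.034 0 0 0.145;-0.353 0.065 0.034 0 0 0.145"}}

```text
time: 1.48
tool_pos: [0.4418, -0.1179, 0.1426]
tcp_rot: [0.799, 0.601, 0.0, 0.0]
ft_force: [0.2, 0.4, -0.1]
gripper_width: 0.0936
gripper_force: 0.0
```

>>> {"op": "drive_tool", "data": {"plan": "0 0 0 0 0 0;0 0 0 0 0 0"}}

```text
time: 1.65
tool_pos: [0.4415, -0.117, 0.1422]
tcp_rot: [0.8, 0.6, -0.0, -0.001]
ft_force: [-0.1, -0.3, 0.1]
gripper_width: 0.0941
gripper_force: 0.0
```

Run:
```python
from h import *
p=camera_params('wrist');im=get_image('wrist')
go([.449,-.144,.012],-.287)
cv2.imwrite('pics/w1.png',im[:,:,::-1])
h=cv2.cvtColor(im,cv2.COLOR_RGB2HSV);m=cv2.inRange(h,(12,120,50),(32,255,255))
k,_,st,c=cv2.connectedComponentsWithStats(m)
for i in range(1,k):
    if st[i,4]>60: print(c[i].round(1),st[i])
print(proj('wrist',[[.449,-.144,.045],[.449,-.144,.0]],p))
```

```text
go [-0.025   0.0154  0.1304] [-0.0004 -0.0001  0.0013] q [-0.34  0.16  1.85  0.    1.13 -0.05]
[462.9 170.2] [ 440  149   46   43 1243]
[284.5 216.4] [279 207  17  25 107]
[297.3 234.9] [284 223  27  26 376]
[481.7 335.5] [474 324  15  23  86]
[485.9 371.7] [474 361  18  21 107]
[526.7 406.1] [493 395  67  23 507]
[478.5 411.1] [456 399  41  20 222]
[[297.13960517 236.15237508]
 [295.25963302 220.61832223]]
```

View pics/w1.png

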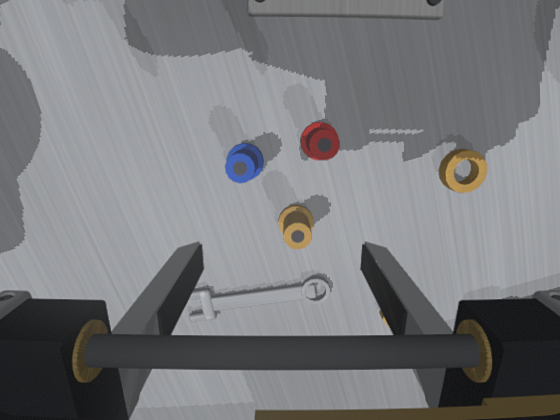

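The bore is at wrist (298,236), where (297,236) was predicted, so the estimate is good. The look-alikes and the wrench are clear of the fingers.

>>> {"op": "drive_tool", "data": {"plan": "-0.025 0.0154 0.06 0 0 0.001;-0.025 0.0154 0.06 0 0 0.001;-0.025 0.0154 0.1 0 0 0.001;-0.025 0.0154 0.12 0 0 0.001;-0.025 0.0154 0.13 0 0 0.001;-0.025 0.0154 0.13 0 0 0.001;-0.025 0.0154 0.13 0 0 0.001"}}

```text
time: 2.28
tool_pos: [0.45, -0.1433, 0.0138]
tcp_rot: [0.8, 0.6, 0.0, 0.0]
ft_force: [-0.4, 0.1, 0.5]
gripper_width: 0.0943
gripper_force: 0.0
```

>>> {"op": "drive_tool", "data": {"plan": "0 0 0 0 0 0;0 0 0 0 0 0;0 0 0 0 0 0;0 0 0 0 0 0;0 0 0 0 0 0;0 0 0 0 0 0;0 0 0 0 0 0;0 0 0 0 0 0", "gripper": 0}}

```text
time: 2.95
tool_pos: [0.4495, -0.144, 0.0129]
tcp_rot: [0.8, 0.6, -0.0, 0.0]
ft_force: [0.2, -0.4, -0.0]
gripper_width: 0.0442
gripper_force: 0.0
```

>>> {"op": "drive_tool", "data": {"plan": "0 0 0 0 0 0;0 0 0 0 0 0;0 0 0 0 0 0;0 0 0 0 0 0;0 0 0 0 0 0;0 0 0 0 0 0"}}

```text
time: 3.45
tool_pos: [0.4494, -0.1439, 0.0128]
tcp_rot: [0.8, 0.6, -0.0, -0.0]
ft_force: [-0.5, 0.3, 0.8]
gripper_width: 0.0248
gripper_force: 30.0
```

>>> {"op": "drive_tool", "data": {"plan": "0 0 -0.02 0 0 0;0 0 -0.05 0 0 0;0 0 -0.08 0 0 0;0 0 -0.12 0 0 0;0 0 -0.15 0 0 0;0 0 -0.15 0 0 0;0 0 -0.15 0 0 0"}}

```text
time: 4.03
tool_pos: [0.4499, -0.1441, 0.1638]
tcp_rot: [0.8, 0.6, 0.001, 0.001]
ft_force: [0.1, 0.1, -2.7]
gripper_width: 0.0248
gripper_force: 30.0
```

```bash
python3 -c "
from h import *
go([.553,.0627,.150],-.287)"
```

```text
go [0.2275 0.0408 0.0138] [0.0008 0.0001 0.0007] q [-0.39  0.17  1.79  0.    1.19 -0.1 ]
```

>>> {"op": "drive_tool", "data": {"plan": "0.04 0.01 0 0 0 0;0.08 0.02 0 0 0 0;0.12 0.03 0 0 0 0;0.15 0.04 0 0 0 0;0.16 0.041 0 0 0 0;0.16 0.041 0 0 0 0;0.16 0.041 0 0 0 0;0.16 0.041 0 0 0 0"}}

```text
time: 4.7
tool_pos: [0.533, -0.0029, 0.162]
tcp_rot: [0.8, 0.599, -0.001, -0.0]
ft_force: [-0.6, -0.2, -1.8]
gripper_width: 0.0249
gripper_force: 30.0
```

Run:
```python
from h import *
p=camera_params('wrist');im=get_image('wrist')
go([.553,.0627,.150],-.287)
uv=proj('wrist',[[.5532,.0627,.07]],p)[0];print(uv)
x,y=uv.astype(int);x0,y0=max(x-90,0),max(y-70,0);print(x0,y0)
cv2.imwrite('pics/w2.png',cv2.resize(im[y0:y0+140,x0:x0+180,::-1],None,fx=4,fy=4,interpolation=cv2.INTER_CUBIC))
```

```text
go [0.0687 0.0005 0.0123] [-0.0003  0.0001  0.0003] q [-0.07  0.3   1.62 -0.    1.22  0.21]
[281.80850178 131.21215846]
191 61
```

View pics/w2.png

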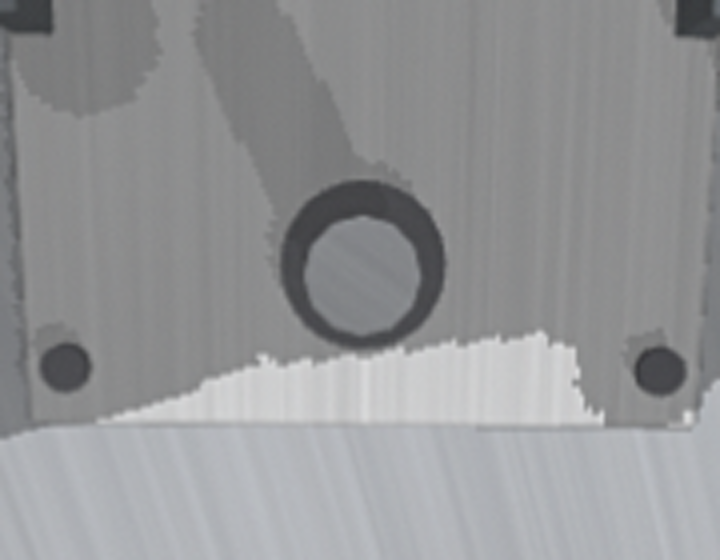

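The post top is at crop (362,274), which is wrist (281.1,129.3). That is about 1.6 mm beyond the estimate, and the yaw looks aligned.

Run:
```python
from h import *
P=plane('wrist',(281.1,129.3),.07);print(P)
P=(P+[.5532,.0627,.07])/2
print(P);go([P[0],P[1],.125],-.287)
```

```text
[0.55329623 0.06412379 0.07      ]
[0.55324812 0.06341189 0.07      ]
go [0.0694 0.0006 0.0373] [-0.0003  0.0001  0.0003] q [-0.07  0.3   1.62 -0.    1.22  0.21]
```

>>> {"op": "drive_tool", "data": {"plan": "0.035 0.0003 0 0 0 0;0.0695 0.0006 0.01 0 0 0;0.0695 0.0006 0.03 0 0 0;0.0695 0.0006 0.05 0 0 0;0.0695 0.0006 0.065 0 0 0;0.0695 0.0006 0.072 0 0 0;0.0695 0.0006 0.072 0 0 0;0.0695 0.0006 0.072 0 0 0"}}

```text
time: 5.42
tool_pos: [0.554, 0.0639, 0.0914]
tcp_rot: [0.801, 0.599, 0.0, 0.0]
ft_force: [-0.2, -0.2, -1.9]
gripper_width: 0.0253
gripper_force: 30.0
```

```bash
python3 -c "
from h import *
go([.5532,.0634,.0835],-.287)"
```

```text
go [-0.0007 -0.0007  0.0079] [ 0.0001 -0.      0.0004] q [ 0.05  0.44  1.62 -0.    1.09  0.33]
```

>>> {"op": "drive_tool", "data": {"plan": "0 0 0.003 0 0 0;0 0 0.006 0 0 0;0 0 0.007 0 0 0;0 0 0.0075 0 0 0;0 0 0.008 0 0 0;0 0 0.008 0 0 0;0 0 0.008 0 0 0"}}

```text
time: 6.0
tool_pos: [0.554, 0.0647, 0.083]
tcp_rot: [0.8, 0.6, 0.0, 0.0]
ft_force: [-0.3, -0.1, -2.2]
gripper_width: 0.0246
gripper_force: 30.0
```

>>> {"op": "drive_tool", "data": {"plan": "0 0 0.0005 0 0 0;0 0 0.001 0 0 0;0 0 0.001 0 0 0;0 0 0.001 0 0 0"}}

```text
time: 6.33
tool_pos: [0.5541, 0.0647, 0.0828]
tcp_rot: [0.8, 0.6, 0.0, 0.0]
ft_force: [-3.8, -0.1, 8.3]
gripper_width: 0.0248
gripper_force: 30.0
```

>>> {"op": "drive_tool", "data": {"plan": "0 0 -0.0005 0 0 0;0 0 -0.0005 0 0 0"}}

```text
time: 6.5
tool_pos: [0.554, 0.0647, 0.0829]
tcp_rot: [0.8, 0.6, 0.0, 0.0]
ft_force: [-2.1, 0.5, 4.3]
gripper_width: 0.0248
gripper_force: 30.0
```

>>> {"op": "drive_tool", "data": {"plan": "0 0 0 0 0 0;0 0 0 0 0 0;0 0 0 0 0 0;0 0 0 0 0 0;0 0 0 0 0 0;0 0 0 0 0 0;0 0 0 0 0 0;0 0 0 0 0 0", "gripper": 1}}

```text
time: 7.17
tool_pos: [0.5539, 0.0646, 0.0823]
tcp_rot: [0.8, 0.6, -0.0, -0.0]
ft_force: [0.5, -0.3, -0.1]
gripper_width: 0.0753
gripper_force: 0.0
```

>>> {"op": "drive_tool", "data": {"plan": "0 0 -0.02 0 0 0;0 0 -0.05 0 0 0;0 0 -0.08 0 0 0;0 0 -0.12 0 0 0;0 0 -0.15 0 0 0;0 0 -0.18 0 0 0;0 0 -0.18 0 0 0"}}

```text
time: 7.75
tool_pos: [0.5554, 0.0647, 0.2686]
tcp_rot: [0.8, 0.6, 0.004, 0.002]
ft_force: [0.6, -0.3, 0.6]
gripper_width: 0.0938
gripper_force: 0.0
```

Run:
```python
from h import *
a=get_image('top')[155:275,190:310,::-1]
b=get_image('side')[180:280,225:325,::-1]
cv2.imwrite('pics/p3.png',np.hstack([cv2.resize(a,(400,400),interpolation=cv2.INTER_CUBIC),cv2.resize(b,(400,400),interpolation=cv2.INTER_CUBIC)]))
```

```text
(no output)
```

View pics/p3.png

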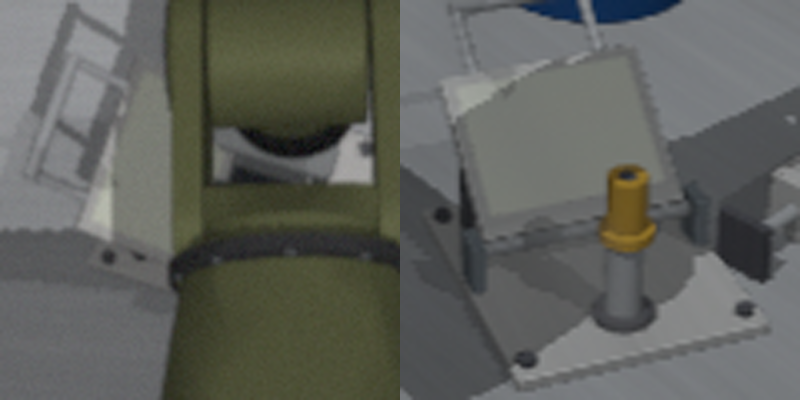

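The side view shows the bush upright on the post, with its bore at crop (627,174). The screen still leans on its stops. I'll check its centring numerically and plan the bar approach.

```bash
python3 -c "
from h import *
print(plane('side',(281.3,223),.115))
go([.6096,.2534,.25],1.284)"
```

```text
[0.5543154  0.06703114 0.115     ]
go [0.1968 0.0002 0.0131] [ 5.000e-04  3.000e-04 -4.993e-01] q [ 0.05  0.28  1.41 -0.    1.45  0.34]
```

Run:
```python
from h import *
p=camera_params('wrist');im=get_image('wrist')
print(proj('wrist',[.554,.0645,.115],p))
h=cv2.cvtColor(im,cv2.COLOR_RGB2HSV);m=cv2.inRange(h,(12,100,40),(32,255,255))
k,_,st,c=cv2.connectedComponentsWithStats(m)
for i in range(1,k):
    if st[i,4]>60: print(c[i].round(1),st[i])
x,y=proj('wrist',[.554,.0645,.115],p)[0].astype(int)
cv2.imwrite('pics/w4.png',cv2.resize(im[y-60:y+60,x-80:x+80,::-1],None,fx=4,fy=4,interpolation=cv2.INTER_CUBIC)); print(x-80,y-60)
```

```text
[[280.43017383 197.05507009]]
[474.8 110.4] [469 107  13   8  90]
[419.1 135.7] [414 132  11   8  70]
[281.3 190.8] [267 174  30  35 520]
[547.  238.5] [538 234  19  10 140]
[548.5 269.3] [540 264  18  11 133]
[360.6 295.2] [347 281  29  27 405]
[478.  351.2] [ 457  320   35   63 1031]
[ 82.  359.7] [ 72 323  30  60 725]
[324.5 381.1] [314 371  22  25 355]
[466.3 410.1] [ 317  395  243   25 3187]
200 137
```

View pics/w4.png

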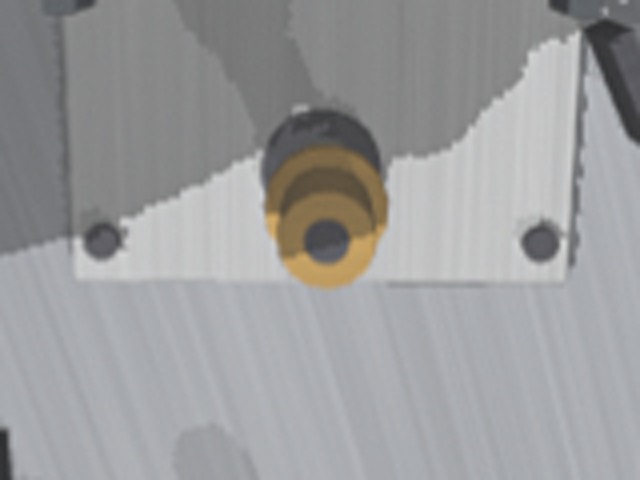

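The bore is at wrist (281.4,196.9), where (280.4,197.1) was predicted, so the bush is within about 2 mm of the post's centre. Next is the bar.

>>> {"op": "drive_tool", "data": {"plan": "0.04 0 0 0 0 -0.5;0.08 0 0 0 0 -0.5;0.12 0 0 0 0 -0.5;0.16 0 0.01 0 0 -0.5;0.197 0 0.013 0 0 -0.5;0.197 0 0.013 0 0 -0.5;0.197 0 0.013 0 0 -0.5;0.197 0 0.013 0 0 -0.5", "gripper": 0.75}}

```text
time: 8.57
tool_pos: [0.6087, 0.2543, 0.2467]
tcp_rot: [0.412, 0.911, -0.001, -0.001]
ft_force: [-0.6, -0.3, -0.4]
gripper_width: 0.0704
gripper_force: 0.0
```

```bash
python3 -c "
from h import *
go([.6096,.2534,.25],1.284)"
```

```text
go [-0.0012  0.0001 -0.0033] [-0.001  -0.0007 -0.1787] q [ 0.34  0.53  1.1  -0.    1.51 -0.38]
```

>>> {"op": "drive_tool", "data": {"plan": "0 0 0 0 0 -0.179;0 0 0 0 0 -0.179;0 0 0 0 0 -0.179;0 0 0 0 0 -0.179;0 0 0 0 0 -0.179;0 0 0 0 0 -0.179;0 0 0 0 0 -0.179"}}

```text
time: 9.15
tool_pos: [0.609, 0.2536, 0.2479]
tcp_rot: [0.147, 0.989, -0.0, -0.001]
ft_force: [0.5, 1.0, 0.7]
gripper_width: 0.0705
gripper_force: 0.0
```

Run:
```python
from h import *
p=camera_params('wrist');im=get_image('wrist')
go([.6096,.2534,.122],1.284)
u=np.array([np.cos(-.287),np.sin(-.287),0])*.049;c=np.array([.6096,.2534,.141])
uv=proj('wrist',[c-u,c,c+u],p);print(uv)
for q in uv: cv2.circle(im,tuple(q.astype(int)),3,(255,0,0),1)
cv2.imwrite('pics/w5.png',im[:,:,::-1])
```

```text
go [-8.000e-04  1.000e-04  1.262e-01] [-0.0003 -0.0004 -0.0029] q [ 0.34  0.53  1.1   0.    1.51 -0.94]
[[280.46768779 152.58240681]
 [280.92699923 206.93414699]
 [281.34854696 256.60828764]]
```

View pics/w5.png

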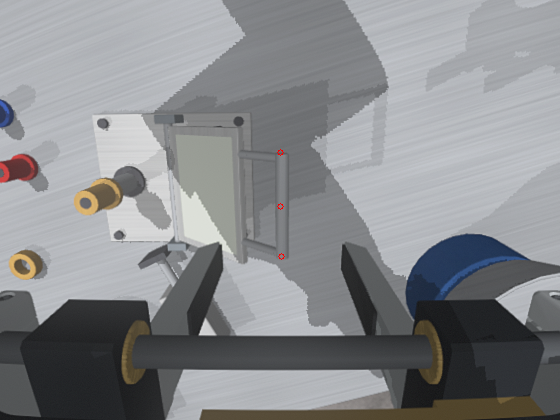

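The predicted bar marks (281,153–257) lie on the real bar, and the bush still stands at (90,200). I'll descend and grip.

>>> {"op": "drive_tool", "data": {"plan": "0 0 0.035 0 0 -0.003;0 0 0.07 0 0 -0.003;0 0 0.095 0 0 -0.003;0 0 0.11 0 0 -0.003;0 0 0.12 0 0 -0.003;0 0 0.126 0 0 -0.003;0 0 0.126 0 0 -0.003;0 0 0.126 0 0 -0.003"}}

```text
time: 9.87
tool_pos: [0.6095, 0.2538, 0.1242]
tcp_rot: [0.142, 0.99, 0.0, 0.0]
ft_force: [1.0, 0.2, 0.2]
gripper_width: 0.0699
gripper_force: 0.0
```

>>> {"op": "drive_tool", "data": {"plan": "0 0 0 0 0 0;0 0 0 0 0 0;0 0 0 0 0 0;0 0 0 0 0 0;0 0 0 0 0 0;0 0 0 0 0 0;0 0 0 0 0 0;0 0 0 0 0 0", "gripper": 0}}

```text
time: 10.53
tool_pos: [0.6092, 0.2537, 0.1234]
tcp_rot: [0.141, 0.99, -0.0, -0.0]
ft_force: [0.6, 0.2, 0.2]
gripper_width: 0.0205
gripper_force: 0.0
```

>>> {"op": "drive_tool", "data": {"plan": "0 0 0 0 0 0;0 0 0 0 0 0;0 0 0 0 0 0;0 0 0 0 0 0"}}

```text
time: 10.87
tool_pos: [0.6092, 0.2535, 0.1234]
tcp_rot: [0.141, 0.99, -0.0, -0.0]
ft_force: [-2.1, -2.5, 0.5]
gripper_width: 0.0111
gripper_force: 30.0
```

```bash
python3 -c "
from h import *
o=get_obs();print(o)
go([.6096,.2534,.122],1.284)"
```

```text
{'time': 10.8667, 'joints': array([ 3.38915333e-01,  6.14311629e-01,  1.26257956e+00, -2.14180469e-04,
        1.26504748e+00, -9.47970285e-01]), 'dq': array([ 8.53384064e-05, -1.55328167e-03,  7.85443028e-04,  1.05875279e-03,
        1.62396435e-06,  3.87819087e-04]), 'tau': array([ 1.13183063e+00, -6.89892697e+01, -3.50078309e+01,  4.49055349e-01,
       -4.34296438e-01, -3.36539908e-02]), 'tool_pos': array([0.60916361, 0.25348942, 0.12336139]), 'tcp_rot': array([ 1.41447138e-01,  9.89945790e-01, -1.70561351e-04, -1.06151284e-04]), 'ft_force': array([-2.14524112, -2.46411284,  0.48238375]), 'moment': array([-0.40902773,  0.20377314, -0.03754884]), 'gripper_force': 29.998335242271423, 'gripper_width': 0.011060931590060136}
go [-0.0004  0.      0.0014] [-0.0001 -0.0001  0.0009] q [ 0.34  0.61  1.26 -0.    1.27 -0.95]
```

>>> {"op": "drive_tool", "data": {"plan": "0 -0.0054 -0.0065 0 0 0;0 -0.0112 -0.0128 0 0 0;0 -0.0173 -0.0187 0 0 0;0 -0.0237 -0.0243 0 0 0;0 -0.0303 -0.0297 0 0 0;0 -0.0372 -0.0346 0 0 0;0 -0.0372 -0.0346 0 0 0;0 -0.0372 -0.0346 0 0 0"}}

```text
time: 11.53
tool_pos: [0.5986, 0.2179, 0.1594]
tcp_rot: [0.141, 0.99, 0.001, 0.0]
ft_force: [-2.8, 7.2, 4.2]
gripper_width: 0.0109
gripper_force: 30.0
```

>>> {"op": "drive_tool", "data": {"plan": "0 -0.0071 -0.0047 0 0 0;0 -0.0145 -0.0089 0 0 0;0 -0.0221 -0.0127 0 0 0;0 -0.0298 -0.0163 0 0 0;0 -0.0377 -0.0193 0 0 0;0 -0.0457 -0.0221 0 0 0;0 -0.0457 -0.0221 0 0 0;0 -0.0457 -0.0221 0 0 0"}}

```text
time: 12.2
tool_pos: [0.5856, 0.1737, 0.1813]
tcp_rot: [0.142, 0.99, 0.0, 0.0]
ft_force: [-4.2, 4.2, 5.2]
gripper_width: 0.0113
gripper_force: 30.0
```

```bash
python3 -c "
from h import *
o=get_obs();print(o['tool_pos'],o['ft_force'])
r=R.from_quat([.141447,.989946,-.00017,-.000106]);print(r.inv().apply(o['tool_pos']-[.60916,.25349,.12336]))"
```

```text
[0.58559748 0.17372933 0.1813387 ] [-4.18996305  4.1592798   5.22836555]
[ 0.00029211 -0.08318901 -0.05794816]
```

>>> {"op": "drive_tool", "data": {"plan": "0 -0.008 -0.0022 0 0 0;0 -0.0165 -0.004 0 0 0;0 -0.025 -0.0055 0 0 0;0 -0.033 -0.0064 0 0 0;0 -0.041 -0.0068 0 0 0;0 -0.047 -0.007 0 0 0;0 -0.05 -0.007 0 0 0;0 -0.05 -0.007 0 0 0"}}

```text
time: 12.87
tool_pos: [0.5714, 0.1251, 0.1875]
tcp_rot: [0.142, 0.99, -0.0, -0.0]
ft_force: [-4.3, 3.2, 3.1]
gripper_width: 0.0112
gripper_force: 30.0
```

>>> {"op": "drive_tool", "data": {"plan": "0 0 0 0 0 0;0 0 0 0 0 0;0 0 0 0 0 0;0 0 0 0 0 0;0 0 0 0 0 0;0 0 0 0 0 0;0 0 0 0 0 0;0 0 0 0 0 0"}}

```text
time: 13.53
tool_pos: [0.5716, 0.1258, 0.1875]
tcp_rot: [0.141, 0.99, -0.0, -0.0]
ft_force: [-4.9, 1.6, 3.7]
gripper_width: 0.0108
gripper_force: 30.0
```

Run:
```python
from h import *
o=get_obs();print(o['tool_pos'],o['ft_force'],o['gripper_force'])
r=R.from_quat([.141447,.989946,-.00017,-.000106]);print(r.inv().apply(o['tool_pos']-[.60916,.25349,.12336]))
p=camera_params('wrist');w=get_image('wrist');s=get_image('side')
b=cv2.resize(s[130:280,215:365],(420,420),interpolation=cv2.INTER_CUBIC)
cv2.imwrite('pics/f.png',np.hstack([w[:,:380],b])[:,:,::-1])
```

```text
[0.57155028 0.1258209  0.18751664] [-4.87579817  1.63094343  3.74238213] 30.01640796661377
[ 0.00036147 -0.13311659 -0.06410779]
```

View pics/f.png

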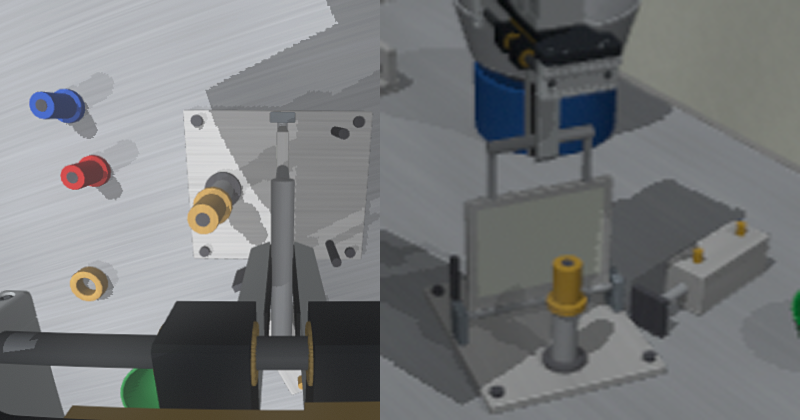

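The wrist view shows the screen edge-on at column 283, with the bar gripped directly over the hinge cheek at (282,118). The side view shows the bush upright on the post, and the arm is at rest over the hinge. I'm handing in the job.

```bash
python3 -c "
from plant import *
print(ctrl.job_done())"
```

```text
the job is handed in; nothing more can be done
None
```

I've handed in the job, with no verdict returned: the bush is standing released on the post, about 2 mm from its centre by the wrist camera, and the screen is held straight up with the bar still gripped at 30 N.

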